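Queue the sawn sleeves and hold the torch on their cut ends

TASK

First slide the two loose sawn sleeves along the bench, standing and never lifted, one after the other into the guide-rail lane behind the sleeve already there, until all three stand in single file, touching, with the first against the end stop. Then draw the torch straight up out of the wooden tool block and hold it slanting halfway over (about 45 degrees), lens end down, with the lens centred about 5 cm above the middle sleeve and touching nothing, so that it rakes the cut ends. Finish still holding it there in the gripper; leave everything else where it is.

Things in the scene. Friction and masses are not known exactly. Their poses are not given: they have to be found in the camera images.
- lane: fixed lane: two aluminium rails 12 mm thick, 14 mm high, 54 mm apart, bench between them. Origin on the bench, on the centre line at the inner face of the end stop (78 wide, 16 thick, 22 mm high). x points along the lane to the stop, away from the robot; rails run from x = 0 to -150 mm, then flare to a mouth about 90 mm wide at -187 mm. A full row stands at x = -24, -72, -120 mm
- row_middle (a point): point on the lane's centre line 72 mm before the stop and 55 mm above the bench: centre of the upper rim of the middle sleeve of a full row
- sleeve_a: sawn steel tube sleeve standing upright, one of three alike: outside diameter 48 mm, bore 39 mm, 55 mm tall, about 0.26 kg; origin at the centre of its underside, z along the bore (up). Starts loose beside the lane mouth on one side
- sleeve_b: sawn steel tube sleeve standing upright, one of three alike: outside diameter 48 mm, bore 39 mm, 55 mm tall, about 0.26 kg; origin at the centre of its underside, z along the bore (up). Starts loose beside the lane mouth on the other side
- sleeve_c: sawn steel tube sleeve standing upright, one of three alike: outside diameter 48 mm, bore 39 mm, 55 mm tall, about 0.26 kg; origin at the centre of its underside, z along the bore (up). Starts already between the rails, 5 to 30 mm short of the end stop; it is pushed along by the next
- tool_block: wooden block fixed on the bench, 75 (x) by 175 (y) by 50 mm high, origin at the centre of its underside; two round blind sockets of 43 mm diameter, 40 mm deep, at y = +45 and -45 mm. The torch stands in one and the drift in the other, either way round
- torch: black pocket torch, 150 mm long, 0.15 to 0.25 kg, standing lens down in a socket, its lens 10 mm and its tail 160 mm above the bench. Origin at the centre of the lens face (lower end), z along the torch towards the tail. Head 38 mm diameter up to 32 mm, tapering to a straight round barrel of 28 mm diameter from 47 to 140 mm (grip here), then a tail cap with button
- drift: bystander: steel drift, 118 mm long, standing in the other socket; foot 36 mm, shank 20 mm, head 24 mm diameter; origin at its lower end
- slug: bystander: short solid steel slug, 48 mm diameter, 24 mm high, to the right of the lane; origin at the centre of its underside
- spray_can: bystander: spray can, 65 mm diameter, 160 mm tall, to the right of the lane; origin at the centre of its underside
- paste_jar: bystander: white jar, 60 mm diameter, 65 mm tall, beside the far end of the lane; origin at the centre of its underside
- wrench: bystander: wrench lying flat at the left, near the robot; origin on its underside
- blade_box: bystander: flat cardboard box 110 by 110 by 25 mm at the right, near the robot; origin at the centre of its underside
- hammer: bystander: hammer lying at the left, beyond the tool block; origin on its underside
There are look-alikes about, which are no part of the job. What is meant by the torch is not orange or yellow, and is the larger of those in its own colour.

How it is judged:
On the way, in this order (a step that is already met when the one before it is completed fails the run):
1. the three sleeves stand in single file between the rails, closed up against the stop, with the torch still in its block (x of sleeve_a in the frame of lane between -0.134 and -0.012 m and y of sleeve_a in the frame of lane between -0.008 and 0.008 m and angle between each of sleeve_a, sleeve_b, sleeve_c's own z axis and vertical below 0.1 rad and height (world z) of each of sleeve_a, sleeve_b, sleeve_c below 0.006 m and linear speed of each of sleeve_a, sleeve_b, sleeve_c below 0.02 m/s and x of sleeve_b in the frame of lane between -0.134 and -0.012 m and y of sleeve_b in the frame of lane between -0.008 and 0.008 m and x of sleeve_c in the frame of lane between -0.134 and -0.012 m and y of sleeve_c in the frame of lane between -0.008 and 0.008 m and height (world z) of torch below 0.03 m), for 0.2 s.
2. the torch is drawn clear of the tool block (height (world z) of torch above 0.06 m and contact force between torch and tool_block below 0.05 N and contact force between torch and the fingers above 2 N), for 0.1 s.
At the end, for the whole second after the job is handed in: Sleeves upright on the bench, within 8 mm of the lane's centre line and 134 mm of the stop; gripper holds the torch still and touching nothing else, tilted 30 to 60 degrees, lens end down, lens 75 to 165 mm above the bench and within 40 mm sideways of the middle of the row (x of sleeve_a in the frame of lane between -0.134 and -0.012 m and y of sleeve_a in the frame of lane between -0.008 and 0.008 m and angle between each of sleeve_a, sleeve_b, sleeve_c's own z axis and vertical below 0.1 rad and height (world z) of each of sleeve_a, sleeve_b, sleeve_c below 0.006 m and linear speed of each of sleeve_a, sleeve_b, sleeve_c below 0.02 m/s and x of sleeve_b in the frame of lane between -0.134 and -0.012 m and y of sleeve_b in the frame of lane between -0.008 and 0.008 m and x of sleeve_c in the frame of lane between -0.134 and -0.012 m and y of sleeve_c in the frame of lane between -0.008 and 0.008 m and angle between torch's own z axis and vertical between 0.52 and 1.05 rad and height (world z) of torch between 0.075 and 0.165 m and horizontal distance between torch and row_middle below 0.04 m and contact force between torch and the fingers above 2 N and linear speed of torch below 0.03 m/s and contact force between torch and tool_block below 0.05 N and contact force between torch and lane below 0.05 N and contact force between torch and sleeve_a below 0.05 N and contact force between torch and sleeve_b below 0.05 N and contact force between torch and sleeve_c below 0.05 N); the arm keeps its last pose, push and grip.
It fails at once if a sleeve is lifted off the bench or toppled (height (world z) of any of sleeve_a, sleeve_b, sleeve_c above 0.02 m or angle between any of sleeve_a, sleeve_b, sleeve_c's own z axis and vertical above 0.6 rad).
It fails at once if a bystander is moved more than 30 mm (distance of any of drift, slug, spray_can, paste_jar, wrench, blade_box, hammer from where it was at the start of the episode above 0.03 m).
It also fails if it takes over 67 s, if anything falls off the work surface, if the arm or the gripper's body presses on something with over 40 N, if the wrist force passes 120 N, or if a joint passes its speed limit or range.

ROBOT

A 6-joint arm with a two-finger parallel gripper is mounted at the origin on the work surface. World frame = base frame: x ahead of the robot, y to its left, z up, the work surface at z = 0. Lengths are in m, angles in rad, forces in N, time in s.
With the tool pointing down it reaches from about 0.275 to 0.725 m from the base axis. Payload 15.9 kg.
Tool frame: the origin (TCP) lies at the very end of the fingers, on their centre line; the grasp point (between the pads) lies 19 mm behind it (arm.grip_depth is the distance from the TCP to the grasp point, in m); z points along the fingers, y is the direction in which the jaws open and shut (so a half turn about z gives the same grasp; the last joint's range is limited). The gripper opens to 85 mm and grips with 20 to 120 N. Pads are 22 mm wide; open, the fingers measure 114 mm over their backs; the gripper's body (76 mm by 85 mm) begins 54 mm behind the grasp point. The pads swing forward as they close: fully open they stand 13 mm farther back than shut.
Start: joints at [-1.283, 0.213, -0.034, 1.323, 0, 1.571], TCP at [0.142, -0.479, 0.231] pointing down, gripper open.
Joint ranges: [-2.98, 2.98], [-0.74, 1.72], [-1.14, 1.35], [-2.1, 2.04], [-1.57, 1.44], [-3.14, 3.14]. Speed limits (rad/s): [1.89, 1.89, 2.39, 2.57, 3.14, 3.14].

INTERFACE

Orientations are given as a unit quaternion [x, y, z, w].
In Python, from bench import arm, eyes, find_in, trace gives the robot as it stands. The module is installed in compiled form; this text tells all that it offers.
- The arm moves only by the tool send_rows, never from a script. Its argument "series" is a list of rows, each a list of 7 numbers: the shift along the tool's x, y, z in cm, then the turn, a rotation vector about the tool's x, y, z in degrees, then the opening, from -1 (shut) to 1 (fully open). In form: [[tx, ty, tz, ax, ay, az, gripper], ...]. A call has 1 to 8 rows; each row is the pose to reach, as a shift and turn from the pose measured when the call began, along the tool's axes at that moment; what a row does not reach only later rows make up. A row lasts 1/8 s, in which the tool goes at most 62.5 mm and 10.7 degrees, less where a joint would pass 70% of its speed; a pose out of reach is approached as far as the arm can. A call with a gripper value outside its range is refused whole. The fingers move at their own pace and stop on an object; "force" is the grip in N (left out, the last holds). Time passes only in rows, so rows that repeat a pose let the fingers close. It gives the time, the measured TCP pose, the force and the opening at its end, in the units of the state.
- arm.read_state(): the state, without advancing time (a new reading comes with each control period).
- eyes.grab_frame(name): name is "scene" or "top" or "wrist"; returns (picture, depth): 480x640x3 uint8, red, green, blue; 480x640 float32, m along the optical axis (not along the pixel's ray), 0 where there is no reading.
- eyes.get_calibration(name): a dict with "fx", "fy", "cx", "cy" (pixels), "rvec" (rotation vector, rad) and "tvec" (3), from world to camera coordinates, as OpenCV has them. Camera axes: x right, y down, z forward; pixel columns grow to the right and rows downward; lengths in m; the calibration is good to about 2 mm. A picture is of the moment at which its call begins: read the wrist's pose just before it. get_calibration takes no time and is no camera call; for the wrist camera it gives the pose at the moment of the call.
- arm.close_job(): hands the job in, once; it reports no verdict.
Trained networks look in the newest picture that a camera, given by its name, has taken for a name from the list of things; names that differ only in an ending like _2 or _b are one class to them, and where a whole thing is asked for, a point or a joint stands for the part that bears it (a point fixed in the world has none). Each returns a list of dicts, best first, with "confidence" (0 to 1); they miss things now and then, are a little off and sometimes report something else, mostly with a low value. They report only what shows in the picture. A call takes as long as a camera call. They do not tell look-alikes from the thing itself.
- find_in(camera, thing): "position" ([x, y, z] in m, in world coordinates, good to about 4 mm: the middle of the surface that is visible of it).
- trace(camera, thing): "pixels" (480x640 bool, what is visible of it).
The state is a dict: "t": time; "joints": joint angles; "joint_vel": joint speeds; "joint_torque": joint torques, N m; "eef_pos": TCP position; "tool_rot": TCP orientation; "ft_force": force on the tool from outside, world axes, zero at the start; "moment": the same for the moment, N m; "gripper_width": finger opening in m.
Only numpy, scipy, OpenCV 4.12 (cv2) and the standard library are available. Lean on these libraries where they do the work, as an engineer would, in place of code of your own. Each camera call takes 0.05 s, during which the arm holds its last target. There are 200 camera calls.

## Working session

There is one attempt and no reset: what is moved stays moved. The work goes in short steps, Python scripts to look and compute and a tool call to move; the robot and the scene stay as the last step left them, time stands still between calls to the robot, and variables do not carry over. Pictures are saved under pics/ and viewed, about 8 in all and at most 12, crops included, and the job is handed in when it is done.

Besides the shell and the picture viewer there is one more tool, called after "Call:" by a JSON object that holds its "op" and its "data", one argument or row to a line. send_rows: Moves the arm, as the interface text tells. Its arguments: {"type":"object","properties":{"series":{"type":"array","items":{"type":"array","items":{"type":"number"}}},"force":{"type":"number"}},"required":["series"]}

```bash
mkdir -p pics && cat > h.py <<'E'
import numpy as np, cv2
from scipy.spatial.transform import Rotation as R
from bench import arm, eyes, find_in, trace
def cal(c):
    k=eyes.get_calibration(c); return k, cv2.Rodrigues(np.array(k["rvec"],float))[0], np.array(k["tvec"],float)
def cloud(c,depth,k=None):
    k,Rm,t=k or cal(c); v,u=np.mgrid[:480,:640]
    p=np.stack([(u-k["cx"])/k["fx"]*depth,(v-k["cy"])/k["fy"]*depth,depth],-1)
    return (p-t)@Rm
def proj(c,P):
    k,Rm,t=cal(c); q=np.atleast_2d(P)@Rm.T+t
    return np.c_[q[:,0]/q[:,2]*k["fx"]+k["cx"],q[:,1]/q[:,2]*k["fy"]+k["cy"]]
def save(n,im): cv2.imwrite("pics/"+n+".png",im[...,::-1])
E
python3 - <<'E'
from h import *
s=arm.read_state(); print(s["t"],s["eef_pos"],s["tool_rot"],s["gripper_width"],arm.grip_depth)
for c in("top","scene"):
    im,d=eyes.grab_frame(c); save(c+"0",im); np.save(c+"0d",d)
    print(c,np.round(-cal(c)[1].T@cal(c)[2],3))
    if c=="top":
        for n in["lane","sleeve_a","tool_block","torch","drift","slug","spray_can","paste_jar","wrench","blade_box","hammer"]:
            for r in find_in(c,n): print(n,np.round(r["position"],3),round(r["confidence"],2),proj(c,r["position"]).round()[0])
print(arm.read_state()["t"])
E
```

```text
0.0 [ 0.14183313 -0.47910541  0.23081975] [ 9.89663575e-01  1.43407452e-01 -7.41228491e-05 -5.53287892e-04] 0.08532717702193755 0.0187
top [ 0.365 -0.03   1.022]
lane [ 0.615 -0.087  0.014] 0.75 [340. 199.]
sleeve_a [0.491 0.033 0.054] 0.75 [286. 249.]
sleeve_a [ 0.459 -0.174  0.049] 0.75 [380. 263.]
sleeve_a [ 0.645 -0.08   0.04 ] 0.63 [337. 184.]
tool_block [0.565 0.287 0.049] 0.62 [175. 215.]
torch [0.559 0.246 0.12 ] 0.86 [184. 212.]
torch [0.585 0.33  0.081] 0.71 [151. 204.]
torch [0.393 0.201 0.109] 0.69 [202. 292.]
torch [0.611 0.093 0.072] 0.64 [260. 194.]
torch [0.465 0.312 0.072] 0.63 [157. 259.]
drift [0.584 0.332 0.077] 0.59 [151. 204.]
slug [ 0.568 -0.357  0.023] 0.85 [455. 218.]
spray_can [ 0.672 -0.349  0.146] 0.74 [468. 158.]
paste_jar [0.753 0.023 0.066] 0.9 [293. 135.]
wrench [0.304 0.355 0.001] 0.75 [144. 332.]
blade_box [ 0.346 -0.444  0.024] 0.85 [499. 315.]
blade_box [ 0.46 -0.17  0.05] 0.59 [378. 263.]
hammer [0.753 0.276 0.025] 0.92 [187. 140.]
scene [0.983 0.078 0.869]
0.65
```

View pics/top0.png

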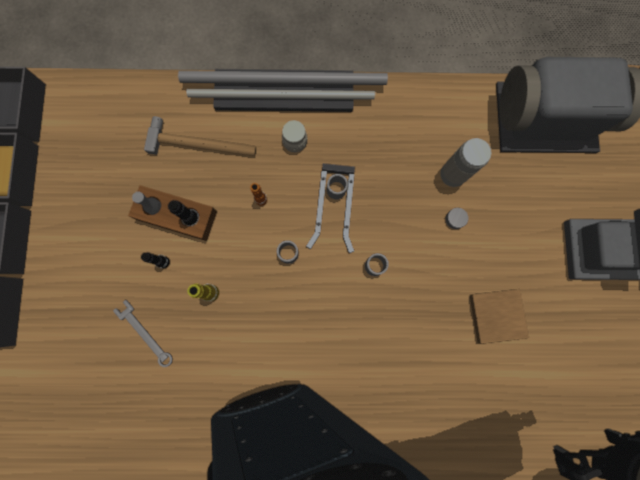

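View pics/scene0.png

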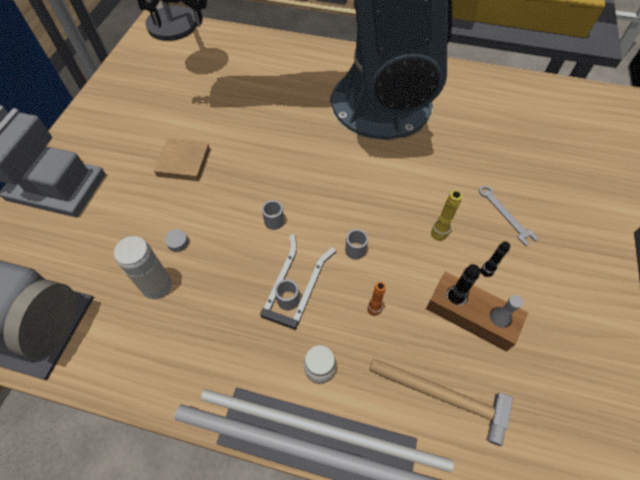

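The top view shows the lane from about (338,168) at the stop to (328,240) at the mouth. Sleeves stand at (286,252), (377,265) and (337,185). The torch candidates are black in the block (184,212), small black (157,260), yellow (202,292) and orange (259,194). The larger black one, in the block, fits the description. Next I measure from depth and make the confirming crop.

```bash
python3 - <<'E'
from h import *
d=np.load("top0d.npy"); P=cloud("top",d); x,y,z=P[...,0],P[...,1],P[...,2]
print("bench z",np.median(z[350:380,200:210]))
def circ(m):
    p=P[m][:,:2].astype(np.float32); (c,r)=cv2.minEnclosingCircle(p); return np.round(c,4),round(r,4),m.sum()
def near(cx,cy,r): return np.hypot(x-cx,y-cy)<r
for n,c in dict(A=(.491,.033),B=(.459,-.174),C=(.645,-.08)).items(): print(n,circ(near(*c,.04)&(z>.045)&(z<.065)))
print("slug",circ(near(.568,-.357,.05)&(z>.018)&(z<.03)))
print("can",circ(near(.672,-.349,.07)&(z>.13)))
print("jar",circ(near(.753,.023,.05)&(z>.055)))
for n,c in dict(inblock=(.559,.246),drift=(.58,.33),small=(.465,.312),yellow=(.393,.201),orange=(.611,.093)).items():
    m=near(*c,.05)&(z>.065); zt=np.percentile(z[m],99); print(n,"top z",zt.round(4),circ(m&(z>zt-.008)))
# lane
m=(x>.45)&(x<.72)&(y>-.2)&(y<.02)&(z>.009)&(z<.026)
hi=m&(z>.0175)&(x>.66); print("stop rect",cv2.minAreaRect(P[hi][:,:2].astype(np.float32)),hi.sum(),np.median(z[hi]))
lo=m&(z<.018)
_,lab=cv2.connectedComponents(lo.astype(np.uint8))
for i in range(1,lab.max()+1):
    q=P[lab==i]
    if len(q)>40:
        s=q[(q[:,0]>.535)&(q[:,0]<.66)]
        if len(s)>10: print(i,len(q),cv2.fitLine(s[:,:2].astype(np.float32),cv2.DIST_HUBER,0,.01,.01).ravel().round(4),q.min(0).round(3),q.max(0).round(3),np.median(q[:,2]))
b=(x>.48)&(x<.66)&(y>.18)&(y<.4)&(z>.044)&(z<.056); print("block",cv2.minAreaRect(P[b][:,:2].astype(np.float32)))
im=cv2.imread("pics/top0.png"); cv2.imwrite("pics/crop1.png",cv2.resize(im[150:310,110:390],None,fx=2.8,fy=2.8,interpolation=2))
E
```

```text
bench z 0.002177134123816612
A (array([0.4872, 0.0313]), 0.0242, np.int64(154))
B (array([ 0.4596, -0.1691]), 0.0242, np.int64(161))
C (array([ 0.641 , -0.0802]), 0.0241, np.int64(149))
slug (array([ 0.5718, -0.3628]), 0.0243, np.int64(333))
can (array([ 0.6809, -0.3615]), 0.0325, np.int64(874))
jar (array([0.7627, 0.0202]), 0.027, np.int64(424))
inblock top z 0.1675 (array([0.5632, 0.2529]), 0.0128, np.int64(118))
drift top z 0.1328 (array([0.587 , 0.3391]), 0.0129, np.int64(113))
small top z 0.1221 (array([0.4654, 0.3195]), 0.0097, np.int64(73))
yellow top z 0.1573 (array([0.3951, 0.2073]), 0.0126, np.int64(130))
orange top z 0.1219 (array([0.6158, 0.0986]), 0.0102, np.int64(66))
stop rect ((0.678146243095398, -0.0833788812160492), (0.07751352339982986, 0.038986947387456894), 84.0856704711914) 232 0.022765594231809558
1 406 [ 0.9952 -0.0977  0.5963 -0.042 ] [ 0.5   -0.098  0.009] [ 0.686 -0.011  0.018] 0.015182652201508358
2 382 [ 0.9948 -0.1015  0.5983 -0.1083] [ 0.489 -0.122  0.009] [ 0.681 -0.097  0.018] 0.015214571104498618
block ((0.5756210684776306, 0.2963144779205322), (0.1773933619260788, 0.0753513053059578), 73.4973373413086)
```

View pics/crop1.png

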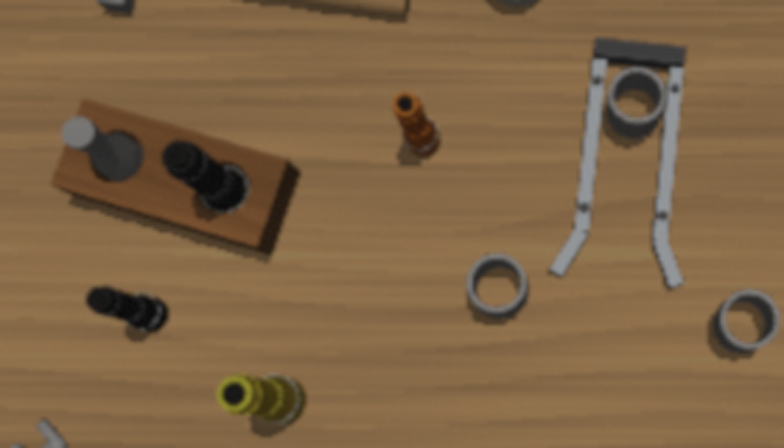

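The crop confirms it: the black torch in the block's right-hand socket (crop ~210,175) is clearly larger than the loose black one (crop ~125,305). Its tail reads 0.1675 m and it lines up with the socket. I'll refine the stop position and work out the first move.

```bash
cat >> h.py <<'E'
def down(yaw): # tool x at world yaw (deg), tool z down
    return R.from_euler("z",yaw,degrees=True)*R.from_euler("x",180,degrees=True)
def row(p,rot,s=None):
    s=s or arm.read_state(); r0=R.from_quat(s["tool_rot"])
    t=r0.inv().apply(np.array(p)-s["eef_pos"])*100; a=(r0.inv()*rot).as_rotvec(degrees=True)
    return np.round(np.r_[t,a],2).tolist()
U=np.array([.995,-.0996]);N=np.array([.0996,.995]);O=np.array([.681,-.0835]); YAW=-5.7
def L(x,y,z): return np.r_[O+x*U+y*N,z]
def tolane(p): q=np.array(p)[:2]-O; return np.round([q@U,q@N],4)
E
python3 - <<'E'
from h import *
d=np.load("top0d.npy"); P=cloud("top",d); x,y,z=P[...,0],P[...,1],P[...,2]
a=(P[...,:2]-O)@U; b=(P[...,:2]-O)@N
m=(abs(b)<.05)&(abs(a)<.03)&(z>.0185)&(z<.028); r=m&(abs(b)>.0)
h=np.histogram(a[m],bins=np.arange(-.03,.031,.003)); print(h[0]); print(np.percentile(b[m&(a>0)],[1,99]))
for n,c in dict(A=(.4872,.0313),B=(.4596,-.1691),C=(.641,-.0802)).items(): print(n,tolane(c))
print(row([.487,.031,.11],down(YAW)))
E
```

```text
[ 2  3 10  8  1  1  0  1  0  2 44 42 36 40 36 24  0  0  0  0]
[-0.03761347  0.03739207]
A [-0.2043  0.0949]
B [-0.2118 -0.1072]
C [-0.0401 -0.0007]
[47.58, -39.15, 12.13, -0.0, 0.0, 22.19]
```

Call:
{"op": "send_rows", "data": {
  "series": [
    [47.6, -39.1, 12.1, 0, 0, 22.2, 1],
    [47.6, -39.1, 12.1, 0, 0, 22.2, 1],
    [47.6, -39.1, 12.1, 0, 0, 22.2, 1],
    [47.6, -39.1, 12.1, 0, 0, 22.2, 1],
    [47.6, -39.1, 12.1, 0, 0, 22.2, 1],
    [47.6, -39.1, 12.1, 0, 0, 22.2, 1],
    [47.6, -39.1, 12.1, 0, 0, 22.2, 1],
    [47.6, -39.1, 12.1, 0, 0, 22.2, 1]
  ],
  "force": 25
}}

```text
t: 1.65
eef_pos: [0.4131, -0.0789, 0.1367]
tool_rot: [0.999, -0.05, 0.0, 0.0]
ft_force: [1.2, -0.9, -0.3]
gripper_width: 0.0856
```

Call:
{"op": "send_rows", "data": {
  "series": [
    [0, 0, 0, 0, 0, 0, 1]
  ]
}}

```text
t: 1.78
eef_pos: [0.4142, -0.0756, 0.1359]
tool_rot: [0.999, -0.047, 0.0, -0.0]
ft_force: [0.0, -2.0, -0.7]
gripper_width: 0.0853
```

```bash
python3 - <<'E'
from h import *
print(arm.read_state()["eef_pos"],row([.487,.031,.11],down(YAW)))
E
```

```text
[ 0.41423845 -0.07563311  0.1359171 ] [6.24, -11.3, 2.6, -0.02, -0.01, 0.32]
```

Call:
{"op": "send_rows", "data": {
  "series": [
    [6.2, -11.3, 2.6, 0, 0, 0.3, 1],
    [6.2, -11.3, 2.6, 0, 0, 0.3, 1],
    [6.2, -11.3, 2.6, 0, 0, 0.3, 1],
    [6.2, -11.3, 2.6, 0, 0, 0.3, 1]
  ]
}}

```text
t: 2.28
eef_pos: [0.4844, -0.0107, 0.1099]
tool_rot: [1.0, -0.022, -0.0, -0.017]
ft_force: [0.5, 0.8, 0.8]
gripper_width: 0.0853
```

```bash
python3 - <<'E'
from h import *
s=arm.read_state(); k=cal("wrist"); im,d=eyes.grab_frame("wrist"); save("w1",im)
P=cloud("wrist",d,k); z=P[...,2]; print(s["eef_pos"],s["ft_force"])
m=(np.hypot(P[...,0]-.487,P[...,1]-.031)<.04)&(z>.045)&(z<.065)&(d>0)
print(cv2.minEnclosingCircle(P[m][:,:2].astype(np.float32)),np.median(z[m]),m.sum())
print(row([.487,.031,.024],down(YAW)))
E
```

```text
[ 0.48443272 -0.01066117  0.10987358] [0.45613837 0.79366364 0.77012555]
((0.4862736761569977, 0.03221975266933441), 0.02423238381743431) 0.052918120003191085 2848
[0.11, -3.9, 8.75, -1.97, 0.13, 3.19]
```

View pics/w1.png

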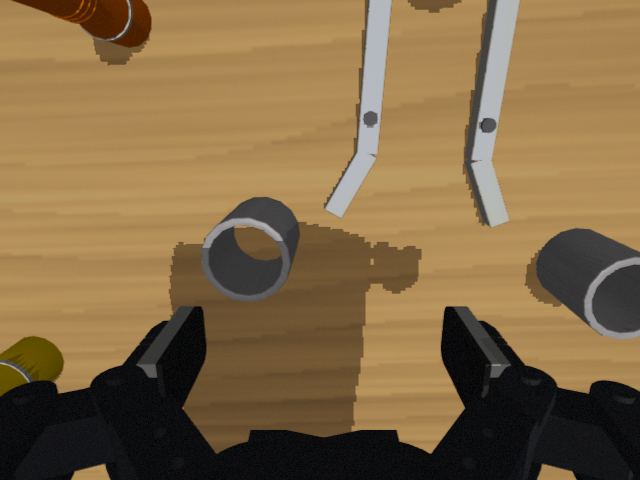

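The wrist view shows A's rim at (245,258), the flared lane mouth at (335,212)/(495,222), and B at the right edge. A measured from here agrees with the top camera to about 1 mm. The arm was still travelling, so I finish the shift and then descend.

Call:
{"op": "send_rows", "data": {
  "series": [
    [0.1, -4.0, 2.5, -2, 0.1, 3.2, 1],
    [0.1, -4.0, 3.0, -2, 0.1, 3.2, 1],
    [0.1, -4.0, 3.0, -2, 0.1, 3.2, 1],
    [0.1, -4.0, 6.0, -2, 0.1, 3.2, 1],
    [0.1, -4.0, 8.7, -2, 0.1, 3.2, 1],
    [0.1, -4.0, 8.7, -2, 0.1, 3.2, 1],
    [0.1, -4.0, 8.7, -2, 0.1, 3.2, 1],
    [0.1, -4.0, 8.7, -2, 0.1, 3.2, 0.4]
  ]
}}

```text
t: 3.32
eef_pos: [0.486, -0.0101, 0.0259]
tool_rot: [1.0, -0.021, 0.001, -0.017]
ft_force: [1.0, 0.5, -1.2]
gripper_width: 0.0696
```

```bash
python3 - <<'E'
from h import *
s=arm.read_state();print(s["eef_pos"],s["ft_force"],s["gripper_width"],tolane(s["eef_pos"]));print(row([.4865,.0317,.024],down(YAW)))
E
```

```text
[ 0.4859977  -0.01007483  0.02588905] [ 0.96827121  0.52729595 -1.24756636] 0.06955910213942128 [-0.2013  0.0536]
[-0.13, -4.17, 0.33, -1.99, 0.02, 3.28]
```

```bash
python3 - <<'E'
from h import *
s=arm.read_state();print(np.round(s["joints"],3),np.round(s["joint_vel"],3),np.round(s["joint_torque"],2))
k=cal("wrist"); im,d=eyes.grab_frame("wrist"); save("w2",im)
im,d=eyes.grab_frame("top"); P=cloud("top",d)
m=(np.hypot(P[...,0]-.487,P[...,1]-.031)<.05)&(P[...,2]>.045)&(P[...,2]<.065);print(cv2.minEnclosingCircle(P[m][:,:2].astype(np.float32)),m.sum())
E
```

```text
[-0.043  0.325 -0.436  0.809  0.035  3.141] [ 0.001  0.002 -0.006 -0.005 -0.    -0.   ] [-3.000e-02 -7.022e+01  4.037e+01  9.000e-02  1.700e-01 -0.000e+00]
((0.0, 0.0), 0.0) 0
```

View pics/w2.png

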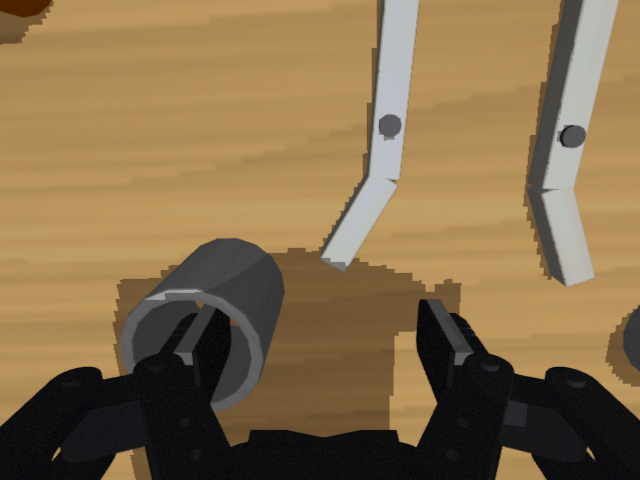

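Joint 6 sat at its 3.14 limit, which blocked the yaw, so the left finger went down harmlessly into A's bore (around (200,330)) with about zero force. I raise straight up and turn the wrist half a turn, which is the same grasp away from the limit.

Call:
{"op": "send_rows", "data": {
  "series": [
    [0, 0, -4, 0, 0, 0, 0.4],
    [0, 0, -8, 0, 0, 0, 0.6],
    [0, 0, -9.5, 0, 0, 0, 1],
    [0, 0, -9.5, 0, 0, -20, 1],
    [0, 0, -9.5, 0, 0, -60, 1],
    [0, 0, -9.5, 0, 0, -80, 1],
    [0, 0, -9.5, 0, 0, -100, 1],
    [0, 0, -9.5, 0, 0, -120, 1]
  ]
}}

```text
t: 4.42
eef_pos: [0.4853, -0.0133, 0.1201]
tool_rot: [0.9, 0.436, 0.008, -0.015]
ft_force: [-0.2, 0.9, 0.1]
gripper_width: 0.0853
```

```bash
cat >> h.py <<'E'
YAW=174.3
E
python3 - <<'E'
from h import *
s=arm.read_state(); print(row([.4865,.0317,.11],down(YAW)), np.round(s["joints"],2))
im,d=eyes.grab_frame("top"); P=cloud("top",d)
m=(np.hypot(P[...,0]-.487,P[...,1]-.031)<.05)&(P[...,2]>.045)&(P[...,2]<.065);print(cv2.minEnclosingCircle(P[m][:,:2].astype(np.float32)),m.sum())
E
```

```text
[3.57, -2.68, 1.16, 1.01, -2.21, -122.63] [-0.05  0.23 -0.29  1.04  0.03  2.19]
((0.0, 0.0), 0.0) 0
```

Call:
{"op": "send_rows", "data": {
  "series": [
    [3.6, -2.7, 1.1, 1, -2.2, -122.6, 1],
    [3.6, -2.7, 1.1, 1, -2.2, -122.6, 1],
    [3.6, -2.7, 1.1, 1, -2.2, -122.6, 1],
    [3.6, -2.7, 1.1, 1, -2.2, -122.6, 1],
    [3.6, -2.7, 1.1, 1, -2.2, -122.6, 1],
    [3.6, -2.7, 1.1, 1, -2.2, -122.6, 1],
    [3.6, -2.7, 1.1, 1, -2.2, -122.6, 1],
    [3.6, -2.7, 1.1, 1, -2.2, -122.6, 1]
  ]
}}

```text
t: 5.48
eef_pos: [0.4859, 0.0321, 0.1104]
tool_rot: [0.363, 0.932, 0.003, -0.006]
ft_force: [0.1, -1.1, 0.6]
gripper_width: 0.0855
```

Call:
{"op": "send_rows", "data": {
  "series": [
    [0, 0, 0, 0, 0, -44, 1],
    [0, 0, 0, 0, 0, -44, 1],
    [0, 0, 0, 0, 0, -44, 1],
    [0, 0, 0, 0, 0, -44, 1],
    [0, 0, 0, 0, 0, -44, 1]
  ]
}}

```text
t: 6.1
eef_pos: [0.4857, 0.0321, 0.1102]
tool_rot: [-0.011, 1.0, 0.005, -0.004]
ft_force: [-0.0, 0.3, 0.3]
gripper_width: 0.0855
```

```bash
python3 - <<'E'
from h import *
s=arm.read_state(); print(s["eef_pos"],np.round(s["joints"],2),row([.4865,.0317,.024],down(YAW)))
k=cal("wrist");im,d=eyes.grab_frame("wrist");save("w3",im);P=cloud("wrist",d,k)
m=(np.hypot(P[...,0]-.487,P[...,1]-.031)<.05)&(P[...,2]>.045)&(P[...,2]<.06)&(d>0);print(cv2.minEnclosingCircle(P[m][:,:2].astype(np.float32)),m.sum())
E
```

```text
[0.48567964 0.03205894 0.11017134] [ 0.06  0.25 -0.3   1.03  0.01  0.04] [-0.16, -0.12, 8.62, 0.52, -0.52, 6.95]
((0.4863930940628052, 0.032931894063949585), 0.02424347959458828) 2737
```

Call:
{"op": "send_rows", "data": {
  "series": [
    [-0.1, 0, 4, 0.5, -0.5, 7, 1],
    [-0.1, 0, 8.6, 0.5, -0.5, 7, 1],
    [-0.1, 0, 8.6, 0.5, -0.5, 7, 1],
    [-0.1, 0, 8.6, 0.5, -0.5, 7, -0.5],
    [-0.1, 0, 8.6, 0.5, -0.5, 7, -0.5],
    [-0.1, 0, 8.6, 0.5, -0.5, 7, -0.5],
    [-0.1, 0, 8.6, 0.5, -0.5, 7, -0.5]
  ]
}}

```text
t: 7.02
eef_pos: [0.4872, 0.033, 0.026]
tool_rot: [0.051, 0.999, 0.0, 0.001]
ft_force: [-2.4, 0.9, 11.7]
gripper_width: 0.0478
```

```bash
python3 - <<'E'
from h import *
s=arm.read_state(); print(s["eef_pos"],s["gripper_width"],s["ft_force"],tolane(s["eef_pos"]))
for p in[(-.228,.095),(-.228,0),(-.1,0)]: print(row(L(*p,.024),down(YAW)))
E
```

```text
[0.48723427 0.03297331 0.02597007] 0.04782225771830528 [-2.36725258  0.89502901 11.73836705] [-0.2044  0.0966]
[2.36, -0.17, 0.19, 0.05, 0.14, -0.15]
[2.34, -9.67, 0.18, 0.05, 0.14, -0.15]
[-10.46, -9.63, 0.21, 0.05, 0.14, -0.15]
```

Call:
{"op": "send_rows", "data": {
  "series": [
    [1.2, 0, 0, 0, 0, 0, -0.5],
    [2.4, -0.5, 0, 0, 0, 0, -0.5],
    [2.4, -2.5, 0, 0, 0, 0, -0.5],
    [2.4, -4.5, 0, 0, 0, 0, -0.5],
    [2.4, -6.5, 0, 0, 0, 0, -0.5],
    [2.4, -8.5, 0, 0, 0, 0, -0.5],
    [2.4, -9.7, 0, 0, 0, 0, -0.5],
    [2.4, -9.7, 0, 0, 0, 0, -0.5]
  ]
}}

```text
t: 8.02
eef_pos: [0.4532, -0.0618, 0.0261]
tool_rot: [0.052, 0.999, 0.0, 0.001]
ft_force: [-1.3, -1.8, 2.4]
gripper_width: 0.0474
```

```bash
python3 - <<'E'
from h import *
s=arm.read_state(); print(s["eef_pos"],s["gripper_width"],s["ft_force"],tolane(s["eef_pos"]))
for p in[(-.16,0),(-.07,0)]: print(row(L(*p,.025),down(YAW)))
k=cal("wrist");im,d=eyes.grab_frame("wrist");save("w4",im);P=cloud("wrist",d,k);z=P[...,2]
q=(P[...,:2]-O); a=q@U;b=q@N
for sg in(1,-1):
    m=(a>-.145)&(a<-.05)&(sg*b>.022)&(sg*b<.044)&(abs(z-.014)<.003)&(d>0); print(sg,m.sum(),np.percentile(b[m],[2,50,98]),np.polyfit(a[m],b[m],1))
m=(np.abs(b)<.03)&(a<-.2)&(a>-.26)&(z>.045)&(z<.06)&(d>0);print(m.sum(), a[m].min(),a[m].max(),b[m].min(),b[m].max())
E
```

```text
[ 0.45324731 -0.06177241  0.02608205] 0.0473830577315776 [-1.27619986 -1.7897606   2.41581259] [-0.2288 -0.0011]
[-6.88, 0.13, 0.13, 0.02, 0.16, -0.23]
[-15.88, 0.17, 0.15, 0.02, 0.16, -0.23]Traceback (most recent call last):
  File "<stdin>", line 7, in <module>
    return _quantile_unchecked(
        a, q, axis, out, overwrite_input, method, keepdims, weights)
    return _ureduce(a,
                    func=_quantile_ureduce_func,
    ...<5 lines>...
                    overwrite_input=overwrite_input,
                    method=method)
    r = func(a, **kwargs)
    result = _quantile(arr,
                       quantiles=q,
    ...<2 lines>...
                       out=out,
                       weights=wgt)
    slices_having_nans = np.isnan(arr[-1, ...])
                                  ~~~^^^^^^^^^
IndexError: index -1 is out of bounds for axis 0 with size 0
```

Call:
{"op": "send_rows", "data": {
  "series": [
    [-1.5, 0.25, 0, 0, 0, 0, -0.5],
    [-3.5, 0.25, 0, 0, 0, 0, -0.5],
    [-5.5, 0.27, 0, 0, 0, 0, -0.5],
    [-7.5, 0.28, 0, 0, 0, 0, -0.5],
    [-9.5, 0.29, 0, 0, 0, 0, -0.5],
    [-11.5, 0.3, 0, 0, 0, 0, -0.5],
    [-13.0, 0.3, 0, 0, 0, 0, -0.5],
    [-13.0, 0.3, 0, 0, 0, 0, -0.5]
  ]
}}

```text
t: 9.07
eef_pos: [0.5836, -0.071, 0.0261]
tool_rot: [0.051, 0.999, 0.0, 0.001]
ft_force: [0.9, 1.2, 0.4]
gripper_width: 0.0477
```

```bash
python3 - <<'E'
from h import *
s=arm.read_state(); print(s["eef_pos"],s["gripper_width"],s["ft_force"],tolane(s["eef_pos"]))
for p in[(-.075,0.0015)]: print(row(L(*p,.026),down(YAW)))
E
```

```text
[ 0.58357445 -0.07096646  0.02612626] 0.047729142092647045 [0.87617209 1.19318704 0.39198798] [-0.0982  0.0028]
[-2.32, -0.12, 0.02, 0.03, 0.17, -0.16]
```

Forces are low and A is in the lane. I push on until C is nearly at the stop, then release and rise.

Call:
{"op": "send_rows", "data": {
  "series": [
    [-0.8, 0, 0, 0, 0, 0, -0.5],
    [-1.6, 0, 0, 0, 0, 0, -0.5],
    [-2.2, 0, 0, 0, 0, 0, -0.5],
    [-2.2, 0, 0, 0, 0, 0, 1],
    [-2.2, 0, 0, 0, 0, 0, 1],
    [-2.2, 0, 0, 0, 0, 0, 1],
    [-2.2, 0, -3, 0, 0, 0, 1],
    [-2.2, 0, -7, 0, 0, 0, 1]
  ]
}}

```text
t: 10.07
eef_pos: [0.6044, -0.0732, 0.0963]
tool_rot: [0.051, 0.999, 0.0, 0.0]
ft_force: [0.4, 0.5, 0.9]
gripper_width: 0.0859
```

```bash
python3 - <<'E'
from h import *
s=arm.read_state(); print(s["eef_pos"],s["gripper_width"],s["ft_force"],tolane(s["eef_pos"]))
for p in[(-.2118,-.1055,.11),(-.2118,-.1055,.026)]: print(row(L(*p),down(YAW)))
E
```

```text
[ 0.60439002 -0.07316218  0.09627384] 0.08590368610443287 [0.36496822 0.47469056 0.88578356] [-0.0773  0.0027]
[13.43, -10.85, -1.39, 0.03, 0.05, -0.16]
[13.43, -10.85, 7.01, 0.03, 0.05, -0.16]
```

Call:
{"op": "send_rows", "data": {
  "series": [
    [13.4, -10.8, -1, 0, 0, 0, 1],
    [13.4, -10.8, -1, 0, 0, 0, 1],
    [13.4, -10.8, -1, 0, 0, 0, 1],
    [13.4, -10.8, -1, 0, 0, 0, 1],
    [13.4, -10.8, -1, 0, 0, 0, 1],
    [13.4, -10.8, -1, 0, 0, 0, 1]
  ]
}}

```text
t: 10.82
eef_pos: [0.4608, -0.1664, 0.106]
tool_rot: [0.051, 0.999, 0.0, 0.001]
ft_force: [0.9, 0.0, -0.5]
gripper_width: 0.0855
```

```bash
python3 - <<'E'
from h import *
s=arm.read_state(); print(s["eef_pos"])
k=cal("wrist");im,d=eyes.grab_frame("wrist");P=cloud("wrist",d,k)
m=(np.hypot(P[...,0]-.46,P[...,1]+.168)<.045)&(P[...,2]>.045)&(P[...,2]<.06)&(d>0);c,r=cv2.minEnclosingCircle(P[m][:,:2].astype(np.float32));print(c,r,m.sum())
print(row([c[0],c[1],.026],down(YAW)))
im,d=eyes.grab_frame("top"); save("top1",im); P=cloud("top",d); q=P[...,:2]-O;a=q@U;b=q@N;z=P[...,2]
for lo,hi in((-.12,-.052),(-.052,0)):
    m=(a>lo)&(a<hi)&(abs(b)<.03)&(z>.045)&(z<.065); print(a[m].min(),a[m].max(),b[m].min(),b[m].max(),m.sum())
E
```

```text
[ 0.46083734 -0.16644353  0.10598061]
(0.45857974886894226, -0.16788935661315918) 0.024086134508252144 2854
[0.21, -0.18, 7.99, 0.04, 0.05, -0.1]
-0.099709800977819 -0.053570718597590314 -0.02136552820400671 0.024643205629619993 157
-0.05159190690075677 -0.006155888226779729 -0.02430251008730662 0.0224088901002262 151
```

Call:
{"op": "send_rows", "data": {
  "series": [
    [0.2, -0.1, 4, 0, 0, 0, 1],
    [0.2, -0.1, 8, 0, 0, 0, 1],
    [0.2, -0.1, 8, 0, 0, 0, 1],
    [0.2, -0.1, 8, 0, 0, 0, -0.5],
    [0.2, -0.1, 8, 0, 0, 0, -0.5],
    [0.2, -0.1, 8, 0, 0, 0, -0.5],
    [0.2, -0.1, 8, 0, 0, 0, -0.5]
  ]
}}

```text
t: 11.8
eef_pos: [0.4598, -0.1675, 0.0274]
tool_rot: [0.051, 0.999, 0.0, 0.002]
ft_force: [-1.1, 1.2, 8.7]
gripper_width: 0.0467
```

```bash
python3 - <<'E'
from h import *
s=arm.read_state(); print(s["eef_pos"],s["gripper_width"],s["ft_force"],tolane(s["eef_pos"]))
for p in[(-.228,-.105,.026),(-.228,0.0015,.026),(-.118,.002,.026)]: print(row(L(*p),down(YAW)))
E
```

```text
[ 0.45976492 -0.16750108  0.02741717] 0.04669059242168815 [-1.11367065  1.19863935  8.7287231 ] [-0.2118 -0.1056]
[1.62, 0.06, 0.14, 0.01, 0.19, -0.1]
[1.64, 10.71, 0.14, 0.01, 0.19, -0.1]
[-9.36, 10.78, 0.18, 0.01, 0.19, -0.1]
```

Call:
{"op": "send_rows", "data": {
  "series": [
    [1.0, 0.1, 0, 0, 0, 0, -0.5],
    [1.7, 1.0, 0, 0, 0, 0, -0.5],
    [1.7, 3.0, 0, 0, 0, 0, -0.5],
    [1.7, 5.0, 0, 0, 0, 0, -0.5],
    [1.7, 7.0, 0, 0, 0, 0, -0.5],
    [1.7, 9.0, 0, 0, 0, 0, -0.5],
    [1.7, 10.7, 0, 0, 0, 0, -0.5],
    [1.7, 10.7, 0, 0, 0, 0, -0.5]
  ]
}}

```text
t: 12.8
eef_pos: [0.4536, -0.0582, 0.0275]
tool_rot: [0.05, 0.999, 0.0, 0.002]
ft_force: [-0.5, -0.1, -0.3]
gripper_width: 0.0466
```

Call:
{"op": "send_rows", "data": {
  "series": [
    [-1.5, 0.0, 0, 0, 0, 0, -0.5],
    [-3.5, 0.0, 0, 0, 0, 0, -0.5],
    [-5.5, 0.0, 0, 0, 0, 0, -0.5],
    [-7.5, 0.0, 0, 0, 0, 0, -0.5],
    [-8.5, 0.0, 0, 0, 0, 0, -0.5],
    [-9.3, 0.0, 0, 0, 0, 0, -0.5],
    [-9.3, 0.0, 0, 0, 0, 0, -0.5]
  ]
}}

```text
t: 13.68
eef_pos: [0.5462, -0.0675, 0.0277]
tool_rot: [0.05, 0.999, 0.0, 0.002]
ft_force: [-0.5, 0.0, -2.7]
gripper_width: 0.0467
```

```bash
python3 - <<'E'
from h import *
s=arm.read_state(); print(s["eef_pos"],s["gripper_width"],s["ft_force"],tolane(s["eef_pos"]))
print(row(L(-.118,.0025,.027),down(YAW)))
E
```

```text
[ 0.54616649 -0.06753359  0.02773669] 0.04665592495302692 [-0.54689973  0.03690873 -2.72474755] [-0.1357  0.0025]
[-1.78, 0.0, 0.08, 0.03, 0.19, -0.01]
```

Call:
{"op": "send_rows", "data": {
  "series": [
    [-0.6, 0, 0, 0, 0, 0, -0.5],
    [-1.1, 0, 0, 0, 0, 0, -0.5],
    [-1.5, 0, 0, 0, 0, 0, -0.5],
    [-1.7, 0, 0, 0, 0, 0, -0.5],
    [-1.85, 0, 0, 0, 0, 0, -0.5],
    [-1.95, 0, 0, 0, 0, 0, -0.5]
  ]
}}

```text
t: 14.42
eef_pos: [0.5645, -0.0693, 0.0275]
tool_rot: [0.05, 0.999, 0.0, 0.001]
ft_force: [-13.1, 2.4, 5.9]
gripper_width: 0.0463
```

The -13 N reaction shows the row is closed against the stop. I release, rise and check.

Call:
{"op": "send_rows", "data": {
  "series": [
    [0, 0, 0, 0, 0, 0, 1],
    [0, 0, 0, 0, 0, 0, 1],
    [0, 0, 0, 0, 0, 0, 1],
    [0, 0, -5, 0, 0, 0, 1],
    [0, 0, -10, 0, 0, 0, 1],
    [0, 0, -15, 0, 0, 0, 1],
    [2, 10, -18, 0, 0, 0, 1],
    [2, 12, -18, 0, 0, 0, 1]
  ]
}}

```text
t: 15.42
eef_pos: [0.5566, 0.0525, 0.209]
tool_rot: [0.051, 0.999, 0.0, 0.002]
ft_force: [1.5, -0.1, -0.2]
gripper_width: 0.0856
```

```bash
python3 - <<'E'
from h import *
s=arm.read_state(); print(s["eef_pos"],s["joints"])
im,d=eyes.grab_frame("top"); save("top2",im); P=cloud("top",d); q=P[...,:2]-O;a=q@U;b=q@N;z=P[...,2]
for lo,hi in((-.15,-.096),(-.096,-.048),(-.048,0)):
    m=(a>lo)&(a<hi)&(abs(b)<.03)&(z>.045)&(z<.065); print(m.sum(),(a[m].min(),a[m].max(),b[m].min(),b[m].max()) if m.any() else "")
im,d=eyes.grab_frame("scene"); save("scene2",im); P=cloud("scene",d); q=P[...,:2]-O;a=q@U;b=q@N;z=P[...,2]
for lo,hi in((-.15,-.096),(-.096,-.048),(-.048,0)):
    m=(a>lo)&(a<hi)&(abs(b)<.03)&(z>.05)&(z<.065)&(d>0); print("s",m.sum(),(a[m].min(),a[m].max(),b[m].min(),b[m].max()) if m.any() else "")
cv2.imwrite("pics/s2.png",cv2.resize(im[210:340,230:400,::-1],None,fx=4,fy=4,interpolation=2))
E
```

```text
[0.55658659 0.05246102 0.20899217] [9.37159736e-02 3.36938150e-01 7.46217197e-02 1.30495022e+00
 4.62865016e-04 1.95269069e-01]
145 (np.float64(-0.14181851165820877), np.float64(-0.09624123841007046), np.float64(-0.021691649030245768), np.float64(0.024614325796111558))
154 (np.float64(-0.09599255143956584), np.float64(-0.04803594699884458), np.float64(-0.023360232268605383), np.float64(0.02286753276128419))
159 (np.float64(-0.04791497972130957), np.float64(-0.0006395643891898534), np.float64(-0.02608608697742601), np.float64(0.0206146326956049))
s 161 (np.float64(-0.1419149473716758), np.float64(-0.09616398511653966), np.float64(-0.0202623235710082), np.float64(0.026958030332886112))
s 171 (np.float64(-0.09575500703206347), np.float64(-0.04864190126892226), np.float64(-0.02161283621304176), np.float64(0.024580700806832008))
s 189 (np.float64(-0.04769243722437349), np.float64(-0.0002609015885330551), np.float64(-0.02487646582148386), np.float64(0.022173522527154644))
```

View pics/s2.png

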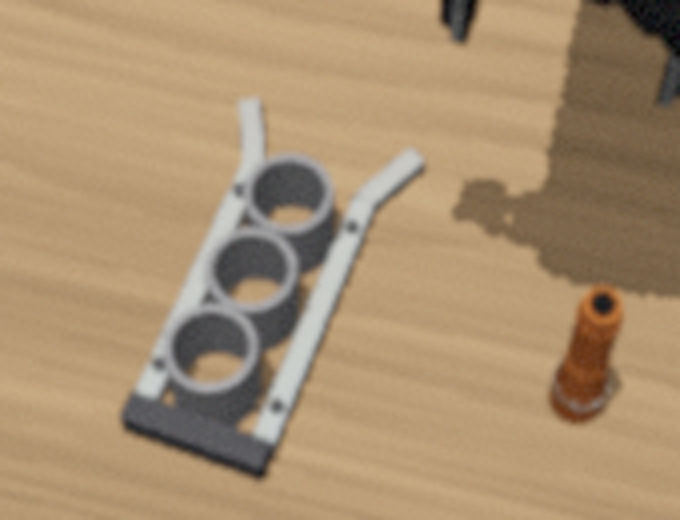

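The three sleeves stand in file between the rails at about -24, -72 and -119 mm and within 3 mm of the centre line; the crop shows them touching at (210,345), (253,268) and (290,192). Next, above the torch.

```bash
python3 - <<'E'
from h import *
print(row([.563,.2545,.225],down(204)))
E
```

```text
[1.24, 19.78, -1.54, 0.08, 0.24, -29.44]
```

Call:
{"op": "send_rows", "data": {
  "series": [
    [0.6, 8, -1.6, 0, 0, -10, 1],
    [1.2, 19.8, -1.6, 0, 0.2, -29.4, 1],
    [1.2, 19.8, -1.6, 0, 0.2, -29.4, 1],
    [1.2, 19.8, -1.6, 0, 0.2, -29.4, 1],
    [1.2, 19.8, -1.6, 0, 0.2, -29.4, 1],
    [1.2, 19.8, -1.6, 0, 0.2, -29.4, 1],
    [1.2, 19.8, -1.6, 0, 0.2, -29.4, 1]
  ]
}}

```text
t: 16.4
eef_pos: [0.5636, 0.2532, 0.2258]
tool_rot: [-0.207, 0.978, 0.001, 0.001]
ft_force: [-0.1, -0.2, -0.6]
gripper_width: 0.0852
```

```bash
python3 - <<'E'
from h import *
s=arm.read_state();print(s["eef_pos"],np.round(s["joints"],2))
k=cal("wrist");im,d=eyes.grab_frame("wrist");save("w5",im);P=cloud("wrist",d,k);z=P[...,2]
n=np.hypot(P[...,0]-.563,P[...,1]-.2545)
for lo,hi in((.145,.175),(.12,.15),(.09,.12),(.06,.08)):
    m=(n<.04)&(z>lo)&(z<hi)&(d>0)
    if m.any(): p=P[m]; print(lo,m.sum(),p.min(0).round(4),p.max(0).round(4),cv2.minEnclosingCircle(p[:,:2].astype(np.float32)))
print(row([.563,.2545,.1],down(204)))
E
```

```text
[0.56364576 0.25323734 0.22579281] [0.42 0.47 0.31 1.41 0.   0.01]
0.145 1992 [0.5478 0.2402 0.145 ] [0.5746 0.2682 0.1633] ((0.5613013505935669, 0.25413453578948975), 0.014397406950592995)
0.12 703 [0.5473 0.2402 0.12  ] [0.5732 0.2689 0.15  ] ((0.5619410872459412, 0.2544439136981964), 0.014797382056713104)
0.09 367 [0.548  0.2407 0.0901] [0.5624 0.2658 0.12  ] ((0.5580028891563416, 0.25327447056770325), 0.013352121226489544)
0.06 158 [0.5475 0.2402 0.0602] [0.5656 0.2662 0.0798] ((0.5594873428344727, 0.25342029333114624), 0.014309989288449287)
[0.03, 0.11, 12.58, 0.06, 0.08, -0.14]
```

View pics/w5.png

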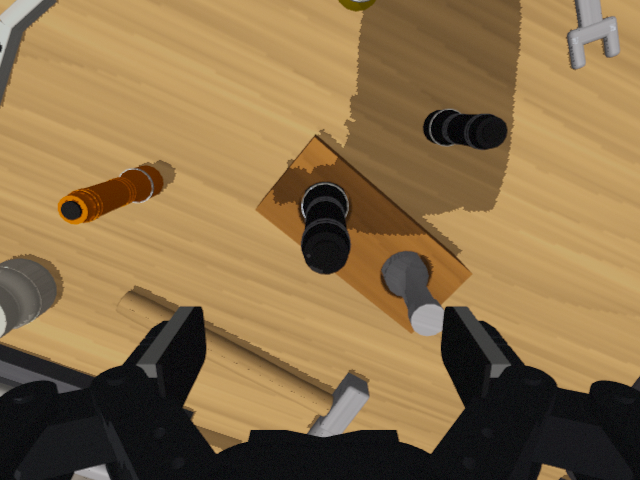

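The wrist view shows the black torch upright at (325,235) and the drift at (420,300), both clear of the open fingers' path. The torch axis is at (0.5613, 0.2543). Descending and gripping.

Call:
{"op": "send_rows", "data": {
  "series": [
    [0.2, 0.1, 3, 0, 0, 0, 1],
    [0.2, 0.1, 7, 0, 0, 0, 1],
    [0.2, 0.1, 10, 0, 0, 0, 1],
    [0.2, 0.1, 12.6, 0, 0, 0, 1],
    [0.2, 0.1, 12.6, 0, 0, 0, 1],
    [0.2, 0.1, 12.6, 0, 0, 0, -1],
    [0.2, 0.1, 12.6, 0, 0, 0, -1],
    [0.2, 0.1, 12.6, 0, 0, 0, -1]
  ],
  "force": 70
}}

```text
t: 17.45
eef_pos: [0.5619, 0.2539, 0.1007]
tool_rot: [-0.207, 0.978, 0.001, 0.001]
ft_force: [-0.3, -0.4, -0.5]
gripper_width: 0.0319
```

Call:
{"op": "send_rows", "data": {
  "series": [
    [0, 0, 0, 0, 0, 0, -1],
    [0, 0, 0, 0, 0, 0, -1],
    [0, 0, 0, 0, 0, 0, -1]
  ]
}}

```text
t: 17.82
eef_pos: [0.562, 0.254, 0.1009]
tool_rot: [-0.207, 0.978, 0.001, 0.001]
ft_force: [-0.0, 0.6, 3.6]
gripper_width: 0.0265
```

Call:
{"op": "send_rows", "data": {
  "series": [
    [0, 0, -1, 0, 0, 0, -1],
    [0, 0, -3, 0, 0, 0, -1],
    [0, 0, -5, 0, 0, 0, -1],
    [0, 0, -7, 0, 0, 0, -1],
    [0, 0, -9.5, 0, 0, 0, -1],
    [0, 0, -12, 0, 0, 0, -1],
    [0, 0, -14, 0, 0, 0, -1],
    [0, 0, -14, 0, 0, 0, -1]
  ]
}}

```text
t: 18.82
eef_pos: [0.5623, 0.2539, 0.2424]
tool_rot: [-0.207, 0.978, 0.001, 0.003]
ft_force: [0.0, -0.1, -2.0]
gripper_width: 0.0261
```

```bash
cat >> h.py <<'E'
LT=.091 # lens beyond TCP along tool z
def tilt(az,deg): # tool z leans outward along azimuth az, deg from vertical
    return down(az+180)*R.from_euler("y",-deg,degrees=True)
E
python3 - <<'E'
from h import *
s=arm.read_state();print(s["eef_pos"],s["gripper_width"],s["ft_force"])
tg=L(-.072,.0017,.108)
az=np.degrees(np.arctan2(tg[1],tg[0])); r=tilt(az,45); d=r.as_matrix()[:,2]; print("az",az,"d",d)
p=tg-LT*d; print(p)
print("over", row([.50,p[1],.26],down(180+az))); print("final",row(p,r))
E
```

```text
[0.56230982 0.25389695 0.24242534] 0.026132509904558666 [ 0.02640735 -0.10088818 -2.04951393]
az -6.981155272536673 d [ 0.70186442 -0.0859438  -0.70710678]
[ 0.54565966 -0.06681641  0.17234672]
over [18.66, -26.81, -1.89, 0.14, 0.29, 30.84]
final [14.53, -28.67, 6.9, 12.24, -43.6, 29.16]
```

Call:
{"op": "send_rows", "data": {
  "series": [
    [3, -4, -2, 0, 0, 5, -1],
    [18.6, -26.8, -2, 0, 0.3, 30.8, -1],
    [18.6, -26.8, -2, 0, 0.3, 30.8, -1],
    [18.6, -26.8, -2, 0, 0.3, 30.8, -1],
    [18.6, -26.8, -2, 0, 0.3, 30.8, -1],
    [18.6, -26.8, -2, 0, 0.3, 30.8, -1],
    [18.6, -26.8, -2, 0, 0.3, 30.8, -1],
    [18.6, -26.8, -2, 0, 0.3, 30.8, -1]
  ]
}}

```text
t: 19.82
eef_pos: [0.5004, -0.066, 0.2606]
tool_rot: [0.061, 0.998, 0.001, -0.001]
ft_force: [-0.0, -0.3, -2.1]
gripper_width: 0.0266
```

```bash
python3 - <<'E'
from h import *
s=arm.read_state();print(s["eef_pos"],s["gripper_width"],s["ft_force"])
tg=L(-.072,.0017,.108); r=tilt(-7,45); d=r.as_matrix()[:,2]
print(row(tg-LT*d+[0,0,.06],r),row(tg-LT*d,r))
E
```

```text
[ 0.5003503  -0.06602971  0.2605857 ] 0.02655826196804977 [-0.02368904 -0.32428369 -2.12544336]
[-4.51, 0.46, 2.82, 0.16, -45.09, -0.0] [-4.52, 0.45, 8.82, 0.16, -45.09, -0.0]
```

Call:
{"op": "send_rows", "data": {
  "series": [
    [-1.0, 0.1, 0, 0, -10, 0, -1],
    [-2.0, 0.2, 0.5, 0, -20, 0, -1],
    [-3.0, 0.3, 1, 0, -30, 0, -1],
    [-4.0, 0.4, 2, 0, -40, 0, -1],
    [-4.5, 0.4, 2.8, 0.2, -45, 0, -1],
    [-4.5, 0.4, 2.8, 0.2, -45, 0, -1],
    [-4.5, 0.4, 2.8, 0.2, -45, 0, -1],
    [-4.5, 0.4, 2.8, 0.2, -45, 0, -1]
  ]
}}

```text
t: 20.82
eef_pos: [0.546, -0.0668, 0.2331]
tool_rot: [0.056, 0.923, -0.023, 0.381]
ft_force: [0.1, 0.5, -1.6]
gripper_width: 0.0263
```

```bash
python3 - <<'E'
from h import *
s=arm.read_state();print(s["eef_pos"],s["gripper_width"],s["ft_force"])
r0=R.from_quat(s["tool_rot"]);d=r0.as_matrix()[:,2];print("d",d,"lens est",s["eef_pos"]+LT*d,"lane",tolane(s["eef_pos"]+LT*d))
im,dp=eyes.grab_frame("scene");save("scene3",im)
P=cloud("scene",dp);c=s["eef_pos"];q=P-c;ax=q@d;rad=np.linalg.norm(q-ax[...,None]*d,axis=-1)
m=(dp>0)&(rad<.035)&(ax>.02)&(ax<.14);print(m.sum(),np.percentile(ax[m],[90,98,100]))
for lo in(.02,.04,.06,.075): 
    w=m&(ax>lo)&(ax<lo+.015); print(lo,w.sum(),P[w].mean(0).round(4),(s["eef_pos"]+(lo+.0075)*d).round(4))
tg=L(-.072,.0017,.108); r=tilt(-7,45); print(row(tg-LT*r.as_matrix()[:,2],r))
cv2.imwrite("pics/s3.png",cv2.resize(im[130:340,200:420,::-1],None,fx=2.8,fy=2.8,interpolation=2))
E
```

```text
[ 0.54601583 -0.06680877  0.23309279] 0.02626928206044989 [ 0.06820942  0.49712756 -1.57703593]
d [ 0.70060456 -0.08567409 -0.70838775] lens est [ 0.60977085 -0.07460511  0.1686295 ] lane [-0.0718  0.0018]
725 [0.08313172 0.08840412 0.09023435]
0.02 135 [ 0.5735 -0.0671  0.2215] [ 0.5653 -0.0692  0.2136]
0.04 161 [ 0.5888 -0.0687  0.2078] [ 0.5793 -0.0709  0.1994]
0.06 169 [ 0.6046 -0.0698  0.1957] [ 0.5933 -0.0726  0.1853]
0.075 157 [ 0.6148 -0.0715  0.1853] [ 0.6038 -0.0739  0.1747]
[4.33, 0.02, 4.27, 0.01, -0.09, 0.04]
```

View pics/s3.png

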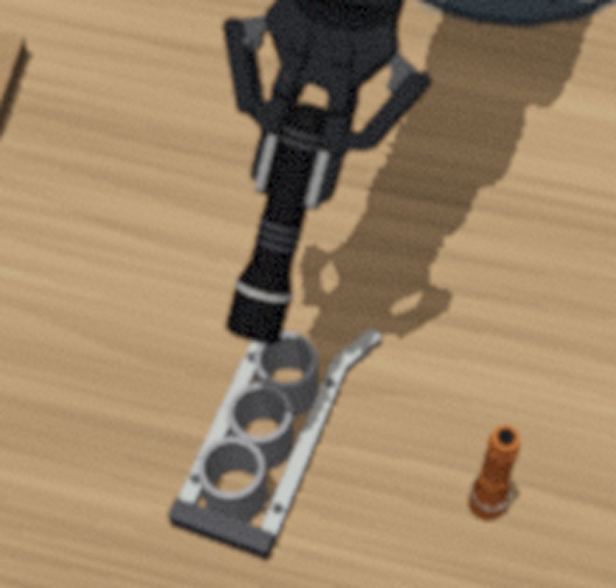

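The crop shows the torch held in line with the tool, slanting lens-down with the lens end near (255,330). Depth puts the lens 90 mm beyond the TCP, against 91 mm expected. I lower it the last 6 cm and let it settle.

Call:
{"op": "send_rows", "data": {
  "series": [
    [1, 0, 1, 0, 0, 0, -1],
    [2, 0, 2, 0, 0, 0, -1],
    [3, 0, 3, 0, 0, 0, -1],
    [3.8, 0, 3.8, 0, 0, 0, -1],
    [4.3, 0, 4.3, 0, 0, 0, -1],
    [4.3, 0, 4.3, 0, 0, 0, -1],
    [4.3, 0, 4.3, 0, 0, 0, -1],
    [4.3, 0, 4.3, 0, 0, 0, -1]
  ]
}}

```text
t: 21.88
eef_pos: [0.5464, -0.0671, 0.173]
tool_rot: [0.056, 0.922, -0.023, 0.382]
ft_force: [-0.3, 0.0, -1.3]
gripper_width: 0.0263
```

```bash
python3 - <<'E'
from h import *
im,dp=eyes.grab_frame("scene");s=arm.read_state();print(s["eef_pos"],s["gripper_width"],s["ft_force"],np.abs(s["joint_vel"]).max())
d=R.from_quat(s["tool_rot"]).as_matrix()[:,2];l=s["eef_pos"]+LT*d;print("tilt",np.degrees(np.arccos(-d[2])),"lens",l,tolane(l))
P=cloud("scene",dp);q=P-s["eef_pos"];ax=q@d;rad=np.linalg.norm(q-ax[...,None]*d,axis=-1)
m=(dp>0)&(rad<.03)&(ax>.02)&(ax<.12);print(np.percentile(ax[m],[98,100]))
save("scene4",im);q=P[...,:2]-O;a=q@U;b=q@N;z=P[...,2]
for lo,hi in((-.15,-.096),(-.096,-.048),(-.048,0)):
    m=(a>lo)&(a<hi)&(abs(b)<.03)&(z>.05)&(z<.065)&(dp>0); print(m.sum(),np.round((a[m].min(),a[m].max(),b[m].min(),b[m].max()),4) if m.any() else "")
E
```

```text
[ 0.5463121  -0.06703495  0.17294053] 0.026558787241124465 [ 0.45485978 -0.14115127 -2.07536939] 0.003988954062166883
tilt 44.952535857534365 lens [ 0.61012764 -0.07485903  0.10854053] [-0.0714  0.0015]
[0.08833497 0.08991552]
75 [-0.141  -0.0967  0.0014  0.0269]
158 [-0.096  -0.0481 -0.0219  0.0249]
185 [-0.048  -0.0005 -0.0248  0.0224]
```

All within limits and still. Handing in.

```bash
python3 -c "
from bench import arm
arm.close_job(); print(arm.read_state()['t'])"
```

```text
the job is handed in; nothing more can be done
the job is handed in; nothing more can be done
```

I finished the job and handed it in at about 22 s of the 67 s allowed. Both loose sleeves were slid, never lifted, into the lane behind the third. Then I drew the larger black torch straight up out of the block and held it slanting over the row.

**Last checks before hand-in:**
- **Sleeves:** with the arm clear of the row, the top and scene cameras put them at about 24, 72 and 119 mm from the stop, touching and within about 3 mm of the centre line. The final push met a 13 N reaction, so the row is closed up. In the last scene frame the torch half-hid the sleeve nearest the robot, but its visible edge agreed with the earlier position.
- **Torch:** tilted 45.0°, lens end down. The lens centre is about 108 mm above the bench, within about 2 mm of the middle-sleeve point. The tool force was only about 2 N, which is the torch's weight, and the arm was still.

**What went wrong or disagreed:**
- **First approach to sleeve A:** joint 6 was at its limit, so one finger went down inside the bore with almost no force. I raised it, turned the wrist half a turn and took the normal grasp.
- **Top camera:** it read about 1.6 mm off the arm sideways, which I corrected for. It also showed the torch's tail 7 mm too high; the wrist camera gave about 3 mm.
- **Bystanders:** I did not re-measure them at the end. No unexpected force showed on the way.

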